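Look under a culture flask with an inspection mirror

TASK

Tip the small culture flask neck-up to about 30 degrees and keep it so for a second, to let loose cells settle towards its foot, then lay it level on the clear viewing stand with its white cross inside the engraved ring and let go of it. Then take the inspection mirror by its handle, bring the middle of its face to the camera's viewing point under the plate, and angle it until the camera sees the cross in the mirror. Finish while still holding the mirror there in the gripper, still and clear of the stand, without shifting the other things on the bench.

Things in the scene. Friction and masses are not known exactly. Their poses are not given: they have to be found in the camera images.
- flask: the small clear culture flask, lying on the bench on its flat growth face: rectangular body 62 x 51 mm, 24 mm high, then a shoulder and a screw cap (diameter 23 mm, axis 12 mm up) to 66 mm from the origin; 50 g. Origin: middle of the rectangular body's underside; +x to the neck and cap, z up. Grip it across its 51 mm width (y) from above
- cross (a point): the white paint-pen cross (15 mm strokes, seen through the clear flask) on its underside, 10 mm from the flask's origin towards its foot (flask x = -10 mm, y = 0, z = 0)
- stand: the fixed viewing stand: a clear acrylic plate 190 (x) x 150 (y) x 6 mm, its top 140 mm above the bench, on four 10 mm posts at x = +-83, y = +-64 mm; all four sides open below. Origin: on the bench below the plate's middle, z up
- ring (a point): middle of the engraved white ring (22 mm diameter) at the centre of the plate, on its top surface; axes as the stand's
- camera: the fixed bench camera on its post (post 12 mm, base 90 mm across, 342 mm tall): it stands to the stand's left, the direction differing from case to case. Origin: on the bench below the ring; the camera is in its +y direction: lens 254 mm out and 234 mm up, post 385 mm out
- camera_lens (a point): middle of the camera's front lens; its z axis points along the line of sight, which runs 32 degrees downwards to view_point, 300 mm away
- view_point (a point): viewing point on the camera's line of sight, 65 mm straight below the ring's centre (75 mm above the bench): the middle of the mirror's face belongs here. Its z axis is halfway between straight up (to the ring) and the line to the lens: 29 degrees from vertical, leaning towards the camera. A mirror facing along it shows the cross to the camera
- mirror: inspection mirror, 110 g, lying face up: black ribbed handle 110 mm long, 18 x 18 mm in section, then a steel shaft (7 mm), a ball knuckle (18 mm) and the 70 x 70 x 6 mm head (x = 140 to 210 mm). Origin: underside of the handle's middle (the place to grip, across y, from above); +x along the handle to the head, z out of the reflecting side. Handle axis 9 mm above the origin
- mirror_face (a point): middle of the mirror's reflecting face, at x = 175, y = 0, z = 12.5 mm of the mirror body; its z axis is the face normal
- large_flask: bystander: a larger clear culture flask (100 x 83 x 39 mm body, cap besides), lying beyond the left of the small one; origin under its body
- media_bottle: bystander: amber jar, diameter 68, height 125 mm, beyond the mirror's handle on the right; origin under its centre
- dishes: bystander: stack of three small dishes, diameter 61, height 49 mm, near the robot; origin under its centre
- pen: bystander: white marker pen with black cap, 127 x 15 mm, lying near the robot; origin under it
- beaker: bystander: small translucent beaker, diameter 66, height 75 mm, near the robot, right of its middle; origin under its centre
There are look-alikes about, which are no part of the job. Leave any brown or green look-alike of the flask alone.

How it is judged:
By the outcome, as a careful person would: the job done as asked, in the order asked, and still so for the second after the job is handed in, while the arm keeps its last pose, push and grip.
It also fails if it takes over 66 s, if anything falls off the work surface, if the arm or the gripper's body presses on something with over 40 N, if the wrist force passes 120 N, or if a joint passes its speed limit or range.

ROBOT

A 7-joint arm with a two-finger parallel gripper is mounted at the origin on the work surface. World frame = base frame: x ahead of the robot, y to its left, z up, the work surface at z = 0. Lengths are in m, angles in rad, forces in N, time in s.
With the tool pointing down it reaches from about 0.35 to 0.9 m from the base axis. Payload 8.1 kg.
Tool frame: the origin (TCP) lies between the finger pads, 19 mm behind the fingertips; this is the grasp point; z points along the fingers, y is the line along which they close (so a half turn about z gives the same grasp; the last joint's range is limited). The gripper opens to 92 mm and grips with 3 to 60 N. Pads are 19 mm wide; open, the fingers measure 130 mm over their backs; the gripper's body (75 mm by 190 mm) begins 47 mm behind the grasp point.
Start: joints at [1.193, 0.434, 0.025, 1.573, -0.012, 1.134, -0.075], TCP at [0.17, -0.602, 0.246] pointing down, gripper open.
Joint ranges: [-2.62, 2.62], [-0.44, 2.09], [-1.27, 1.32], [0.08, 2.57], [-1.32, 4.46], [0.12, 2], [-2.74, 2.74]. Speed limits (rad/s): [2.22, 2.22, 3.01, 3.01, 3.14, 3.14, 3.14].

INTERFACE

Orientations are given as a rotation vector (axis times angle).
In Python, from cell import arm gives the robot as it stands. The module is installed in compiled form; this text tells all that it offers.
- The arm moves only by the shell command python3 -m creep 'ROWS' [OPENING] [FORCE]. ROWS is JSON, a list of rows, each a list of 6 numbers: the shift along the tool's x, y, z scaled (see below), then the turn, a rotation vector about the tool's x, y, z scaled (see below). A call has 1 to 20 rows; each row shifts and turns the commanded pose from where the row before left it, along the tool's axes as they then stand; what a row does not reach is not made up. The controller multiplies each number of a shift by 0.4 m and each number of a turn by 120 degrees. A row lasts 1/12 s, in which the tool goes at most 41.7 mm and 7.16 degrees, less where a joint would pass 70% of its speed; a pose out of reach is approached as far as the arm can. A call with a number of a shift or a turn outside -1 to 1 is refused whole. A call with a gripper value outside its range is refused whole. OPENING is the closure, from -1 (fully open) to 1 (shut), set as the call begins (- or left out, the last holds). The fingers move at their own pace and stop on an object; FORCE is the grip in N (left out, the last holds). Time passes only in rows, so rows that do not move let the fingers close. It gives the time, the measured TCP pose, the force, the opening and the grip force at its end, in the units of the state.
- arm.observe(): the state, without advancing time (a new reading comes with each control period).
- arm.get_image(name): name is "scene" or "top" or "wrist"; returns a dict with "frame" (400x640x3 uint8, red, green, blue), "intrinsics" (3x3 intrinsics, pixels), "rvec" (rotation vector, rad) and "tvec" (3), from world to camera coordinates, as OpenCV has them; the wrist camera has in their place "mount" (4x4, takes a point from camera to tool coordinates, whose origin is the TCP and whose axes are the flange's). Camera axes: x right, y down, z forward; pixel columns grow to the right and rows downward; lengths in m; the calibration is good to about 2 mm. A picture is of the moment at which its call begins: read the wrist's pose just before it. There is no depth.
- arm.sign_off(): hands the job in; it is judged then, once.
The state is a dict: "clock": time; "joints": joint angles; "dq": joint speeds; "joint_efforts": joint torques, N m; "position": TCP position; "ee_rot": TCP orientation; "force": force on the tool from outside, world axes, zero at the start; "ft_torque": the same for the moment, N m; "width": opening from 0.0 (shut) to 1.0 (fully open); "gripper_force": force on a finger pad.
Only numpy, scipy, OpenCV 4.12 (cv2) and the standard library are available. Lean on these libraries where they do the work, as an engineer would, in place of code of your own. Each camera call takes 0.05 s, during which the arm holds its last target. There are 200 camera calls.

## Working session

There is one attempt and no reset: what is moved stays moved. The work goes in short steps, Python scripts to look and compute and a shell command to move; the robot and the scene stay as the last step left them, time stands still between calls to the robot, and variables do not carry over. Pictures are saved under pics/ and viewed, at most 10 in all, crops included, and the job is handed in when it is done.

```bash
mkdir -p pics; cat > h.py <<'E'
import numpy as np, cv2
from cell import arm
from scipy.spatial.transform import Rotation as R
def grab(n,f=None):
    s=arm.observe(); d=arm.get_image(n); 
    if f: cv2.imwrite(f,d["frame"][:,:,::-1])
    if n=="wrist":
        T=np.eye(4);T[:3,:3]=R.from_rotvec(s["ee_rot"]).as_matrix();T[:3,3]=s["position"]
        W=T@np.array(d["mount"])
    else:
        M=np.eye(4);M[:3,:3]=cv2.Rodrigues(np.array(d["rvec"],float))[0];M[:3,3]=np.ravel(d["tvec"]);W=np.linalg.inv(M)
    return d["frame"],np.array(d["intrinsics"]),W
def plane(K,W,uv,z):
    r=W[:3,:3]@np.linalg.inv(K)@np.array([uv[0],uv[1],1.]);o=W[:3,3]
    return o+r*(z-o[2])/r[2]
def proj(K,W,p):
    c=np.linalg.inv(W)@np.append(p,1);q=K@c[:3];return q[:2]/q[2]
E
python3 - <<'E'
from h import *
print(arm.observe())
for n in("scene","top","wrist"):
    f,K,W=grab(n,f"pics/{n}0.png");print(n,K.round(1).tolist(),W.round(3).tolist())
E
```

```text
{'clock': 0.0, 'joints': array([ 1.19342273,  0.43521496,  0.02498865,  1.5740744 , -0.01164129,
        1.13396959, -0.07512838]), 'dq': array([-0.00110212, -0.0006007 ,  0.00092118, -0.00019281,  0.0011615 ,
        0.0011336 , -0.00068535]), 'joint_efforts': array([-3.66557078e-04, -6.67852736e+01,  9.84776504e-01, -3.14468157e+01,
       -6.05527614e-02,  4.27270797e-02,  1.58428625e-04]), 'position': array([ 0.16940839, -0.60112324,  0.24475886]), 'ee_rot': array([-3.11054410e+00, -4.29851384e-01,  4.94044597e-04]), 'force': array([-0.50901537, -0.2067575 , -0.03807364]), 'ft_torque': array([ 0.01163086, -0.00574116, -0.05519757]), 'gripper_force': 0.0, 'width': 1.0005224019825742}
scene [[439.7, 0.0, 322.6], [0.0, 439.7, 203.6], [0.0, 0.0, 1.0]] [[-0.38, 0.618, -0.689, 1.331], [0.925, 0.266, -0.272, 0.397], [0.015, -0.74, -0.672, 0.97], [0.0, 0.0, 0.0, 1.0]]
top [[472.1, 0.0, 318.5], [0.0, 472.1, 194.0], [0.0, 0.0, 1.0]] [[-0.01, -0.985, 0.171, 0.218], [-1.0, 0.01, -0.0, 0.074], [-0.002, -0.171, -0.985, 1.629], [0.0, 0.0, 0.0, 1.0]]
wrist [[306.8, 0.0, 319.6], [0.0, 306.8, 196.9], [0.0, 0.0, 1.0]] [[0.271, -0.929, -0.252, 0.238], [-0.963, -0.262, -0.069, -0.582], [-0.002, 0.262, -0.965, 0.383], [0.0, 0.0, 0.0, 1.0]]
```

View pics/top0.png

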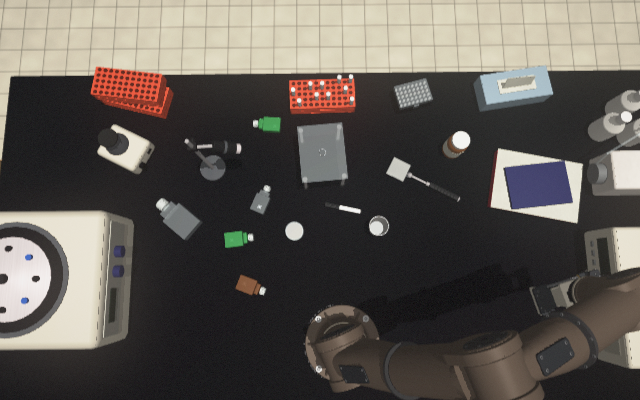

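View pics/scene0.png

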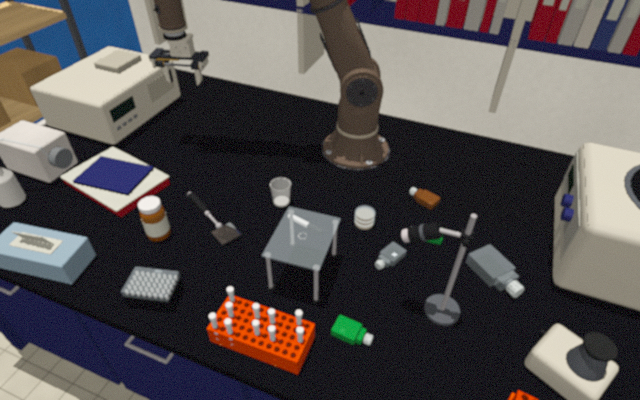

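Flask-like things in the top view: green (267,124), green (238,239), brown (250,285), large clear (180,218) and small clear (261,200). The small clear one fits: it is clear, small and has a cross. The mirror is at (398,169)–(460,199), the stand at (322,153) and the camera at (212,160). I'll confirm this in an enlarged crop.

```bash
python3 - <<'E'
from h import *
im=cv2.imread("pics/top0.png")
a=cv2.resize(im[175:225,235:285],None,fx=8,fy=8,interpolation=cv2.INTER_CUBIC)
b=cv2.resize(im[115:195,282:362],(400,400),interpolation=cv2.INTER_CUBIC)
c=cv2.resize(im[150:205,380:470],(400,244),interpolation=cv2.INTER_CUBIC)
o=np.zeros((600,800,3),np.uint8);o[:400,:400]=a;o[:400,400:]=b;
c=cv2.resize(im[155:203,384:464],(333,200),interpolation=cv2.INTER_CUBIC)
o[400:,:333]=c
d=cv2.resize(im[120:190,180:290],(314,200),interpolation=cv2.INTER_CUBIC);o[400:,400:714]=d
cv2.imwrite("pics/crop1.png",np.clip(o*1.5,0,255).astype(np.uint8))
E
```

```text
(no output)
```

View pics/crop1.png

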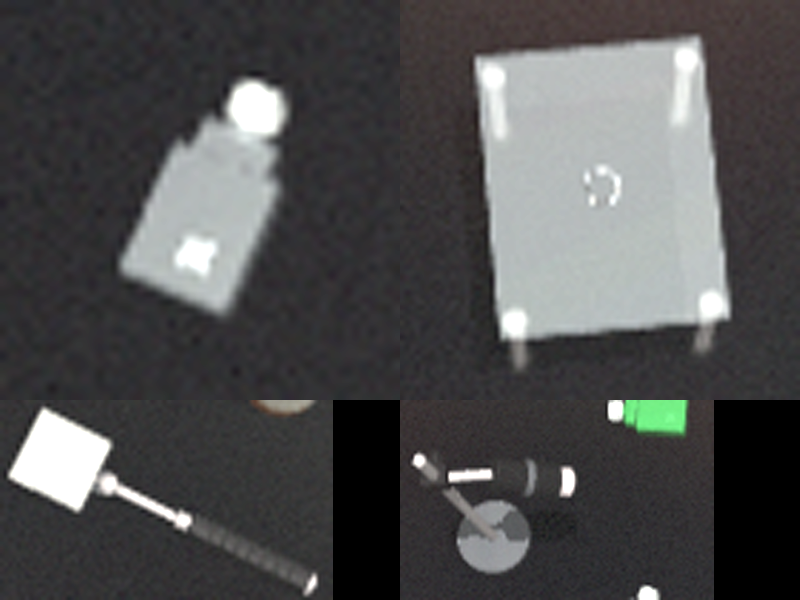

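The crop shows the small clear flask with its white cross (full image about 259,207) and its cap (267,188). It also shows the ring at (322,152), the mirror head at (398,169) with the handle end at (459,198), and the camera base at (212.6,168).

```bash
python3 - <<'E'
from h import *
f,K,W=grab("top")
P=lambda u,v,z:plane(K,W,(u,v),z)
def cr(x,y,s,x0,y0): return x0+(x+.5)/s-.5, y0+(y+.5)/s-.5
cx=P(*cr(195,255,8,235,175),.0);cap=P(*cr(257,108,8,235,175),.018)
print("cross",cx,"cap",cap, np.degrees(np.arctan2(*(cap-cx)[1::-1])),np.linalg.norm((cap-cx)[:2]))
print("ring",P(*cr(602-400,186,5,282,115),.14))
c=[P(*cr(x-400,y,5,282,115),.14) for x,y in((475,58),(702,38),(729,316),(500,340))]
c=np.array(c);print(c[:,:2],c.mean(0)); 
for i in range(4):
    d=c[(i+1)%4]-c[i];print(np.degrees(np.arctan2(d[1],d[0])),np.linalg.norm(d))
h=P(*cr(60,460-400,4.164,384,155),.0125);e=P(*cr(312,581-400,4.164,384,155),.009)
d=h-e;print("mirror",h,e,np.degrees(np.arctan2(d[1],d[0])),np.linalg.norm(d))
b=P(*cr(493-400,537-400,2.855,180,120),.01);print("cambase",b)
print("beaker",P(379,227,.06),"pen",P(331,206,.01),P(360,211,.01),"dishes",P(294,231,.049),"bottle",P(459,142,.125))
print(W[:3,3])
E
```

```text
cross [0.4592743  0.28216527 0.        ] cap [0.52082458 0.25371267 0.018     ] -24.809496309332104 0.06780845644421046
ring [0.61608188 0.06125557 0.14      ]
[[ 0.70361855  0.14372167]
 [ 0.71578047 -0.00562649]
 [ 0.52890447 -0.01960601]
 [ 0.51463086  0.12798314]] [0.61573359 0.06161808 0.14      ]
-85.34448436895491 0.14984253216846008
-175.72187629026018 0.18739814962856413
95.52399939538745 0.14827775608940844
4.760497783609569 0.1896418963529032
mirror [ 0.58514843 -0.20583395  0.0125    ] [ 0.48034092 -0.41281026  0.009     ] 63.143512606630026 0.23202598549472275
cambase [0.59725632 0.44675541 0.01      ]
beaker [ 0.37712339 -0.12656324  0.06      ] pen [0.456828   0.03107448 0.01      ] [ 0.43834584 -0.06899789  0.01      ] dishes [0.36762344 0.15735467 0.049     ] bottle [ 0.64879709 -0.39078132  0.125     ]
[0.21788966 0.07409793 1.62929903]
```

```bash
cat >> h.py <<'E'
def down(az,tilt=0,taz=0):
    "tool x at azimuth az pointing down, then leaning tilt deg towards azimuth taz"
    c,s=np.cos(np.radians(az)),np.sin(np.radians(az))
    M=np.array([[c,s,0],[s,-c,0],[0,0,-1.]])
    t=np.radians(taz);return R.from_rotvec(np.radians(tilt)*np.array([-np.sin(t),np.cos(t),0])).as_matrix()@M
def need(p,M):
    s=arm.observe();C=R.from_rotvec(s["ee_rot"]).as_matrix();d=np.array(p)-s["position"]
    rv=R.from_matrix(C.T@M).as_rotvec(degrees=True)
    print("t",round(s["clock"],2),"pos",s["position"].round(4),"x az",np.degrees(np.arctan2(C[1,0],C[0,0])).round(2),"tilt z",(-C[:,2]).round(3))
    print("turn units",(rv/120).round(4),"| shift now axes",(C.T@d/.4).round(4),"| after turn",(M.T@d/.4).round(4),"F",s["force"].round(1),"w",round(s["width"],3),"g",round(s["gripper_force"],1),"q",s["joints"].round(2))
E
python3 -c "
from h import *
need([.53,-.31,.25],down(63.1))"
```

```text
t 0.2 pos [ 0.1695 -0.6013  0.2451] x az 15.74 tilt z [ 0.    -0.001  1.   ]
turn units [-5.000e-04 -2.000e-04 -3.947e-01] | shift now axes [ 1.065  -0.4564 -0.012 ] | after turn [ 1.0572  0.4743 -0.0124] F [-0.6  0.1  0.3] w 1.001 g 0.0 q [ 1.19  0.43  0.02  1.57 -0.01  1.13 -0.08]
```

```bash
python3 -m creep '[[0,0,0,0,0,-0.049],[0,0,0,0,0,-0.049],[0,0,0,0,0,-0.049],[0,0,0,0,0,-0.049],[0,0,0,0,0,-0.049],[0,0,0,0,0,-0.049],[0,0,0,0,0,-0.049],[0,0,0,0,0,-0.052],[0.09,0.04,0,0,0,0],[0.09,0.04,0,0,0,0],[0.09,0.04,0,0,0,0],[0.09,0.04,0,0,0,0],[0.09,0.04,0,0,0,0],[0.09,0.04,0,0,0,0],[0.09,0.04,0,0,0,0],[0.09,0.04,0,0,0,0],[0.09,0.04,0,0,0,0],[0.09,0.04,0,0,0,0],[0.08,0.04,0,0,0,0],[0.08,0.04,0,0,0,0]]' -1; python3 -m creep '[[0,0,0,0,0,0],[0,0,0,0,0,0],[0,0,0,0,0,0]]'
python3 -c "
from h import *
need([.43,.2,.26],down(155.2))
f,K,W=grab('wrist','pics/w1.png');np.savez('w1.npz',K=K,W=W)"
```

```text
clock: 1.87
position: [0.5337, -0.3084, 0.2455]
ee_rot: [-2.676, -1.645, 0.0]
force: [0.1, -0.5, 0.2]
width: 1.002
gripper_force: 0.0
clock: 2.12
position: [0.5319, -0.3104, 0.2451]
ee_rot: [-2.676, -1.645, 0.002]
force: [0.0, -0.9, -0.1]
width: 1.0
gripper_force: 0.0
t 2.12 pos [ 0.5319 -0.3104  0.2451] x az 63.15 tilt z [0.001 0.    1.   ]
turn units [-6.000e-04 -0.000e+00 -7.671e-01] | shift now axes [ 1.0234 -0.8038 -0.0372] | after turn [ 0.7666  1.0515 -0.0371] F [ 0.  -0.9 -0.1] w 1.0 g 0.0 q [ 0.64  0.44 -0.29  1.58  0.14  1.14 -0.15]
```

View pics/w1.png

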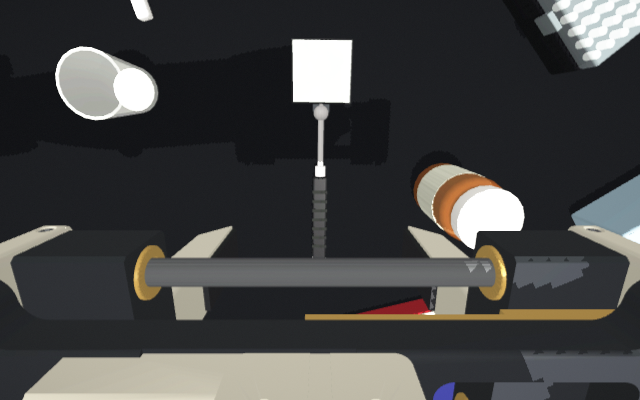

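The wrist view shows the mirror clearly: head corners (293,40), (351,40), (352,102), (293,103), handle along column 320, bottle at right (470,200), beaker at left (105,85). Next I go to look at the flask with the same yaw.

```bash
python3 - <<'E'
from h import *
d=np.load('w1.npz');K,W=d['K'],d['W']
c=np.array([plane(K,W,u,.0125) for u in((293,40),(351.5,40),(352,102.5),(292.5,103))]);print(c[:,:2].round(4),c.mean(0))
for i in range(4):
    e=c[(i+1)%4]-c[i];print(np.degrees(np.arctan2(e[1],e[0])).round(1),np.linalg.norm(e).round(4))
k=plane(K,W,(320.5,112),.009);g=plane(K,W,(320,250),.018);h=plane(K,W,(320,178),.018)
m=c.mean(0)
print(k,g,h,[np.degrees(np.arctan2((m-q)[1],(m-q)[0])).round(2) for q in(k,g,h)],np.linalg.norm((m-h)[:2]))
E
python3 -m creep '[[0.077,-0.08,-0.003,0,0,0],[0.077,-0.08,-0.003,0,0,0],[0.077,-0.08,-0.003,0,0,0],[0.077,-0.08,-0.003,0,0,0],[0.077,-0.08,-0.003,0,0,0],[0.077,-0.08,-0.003,0,0,0],[0.077,-0.08,-0.003,0,0,0],[0.077,-0.08,-0.003,0,0,0],[0.077,-0.08,-0.003,0,0,0],[0.077,-0.08,-0.003,0,0,0],[0.077,-0.08,-0.003,0,0,0],[0.077,-0.08,-0.003,0,0,0],[0.077,0,0,0,0,0],[0,0,0,0,0,0],[0,0,0,0,0,0],[0,0,0,0,0,0]]'
python3 -c "
from h import *
need([.468,.278,.15],down(155.2))
f,K,W=grab('wrist','pics/w2.png');np.savez('w2.npz',K=K,W=W)"
```

```text
[[ 0.573  -0.1643]
 [ 0.6304 -0.1934]
 [ 0.6028 -0.2531]
 [ 0.5412 -0.2225]] [ 0.58683372 -0.20829398  0.0125    ]
-26.9 0.0644
-114.8 0.0658
153.6 0.0688
61.3 0.0663
[ 0.56552745 -0.24604534  0.009     ] [ 0.48711892 -0.39949233  0.018     ] [ 0.53007978 -0.31470231  0.018     ] [np.float64(60.56), np.float64(62.46), np.float64(61.93)] 0.12059744488516477
clock: 3.5
position: [0.3818, 0.1877, 0.2587]
ee_rot: [2.678, 1.642, -0.002]
force: [-0.7, 0.3, -0.2]
width: 1.0
gripper_force: 0.0
t 3.5 pos [0.3818 0.1877 0.2587] x az 63.02 tilt z [0.001 0.001 1.   ]
turn units [-5.000e-04  5.000e-04 -7.682e-01] | shift now axes [0.2994 0.0895 0.2715] | after turn [-0.1009  0.2954  0.2719] F [-0.7  0.3 -0.2] w 1.0 g 0.0 q [ 0.01  0.16 -0.66  1.97  0.11  1.06 -1.17]
```

View pics/w2.png

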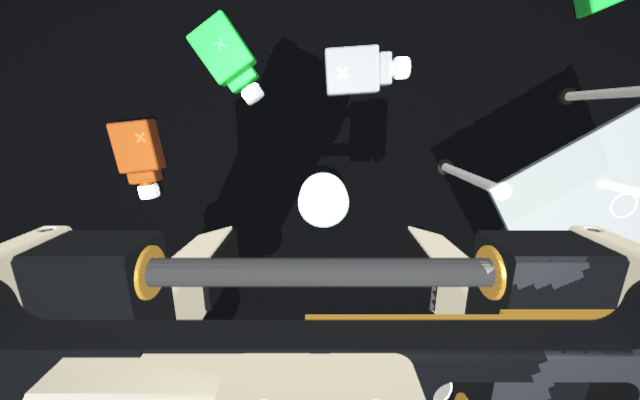

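The view shows the clear flask with its cross at (343,73) and cap at (402,68), and the coloured look-alikes: green (222,47) and brown (137,147). Ring at (624,205).

```bash
python3 - <<'E'
from h import *
d=np.load('w2.npz');K,W=d['K'],d['W']
im=cv2.imread('pics/w2.png').astype(int)
g=im[55:90,330:356].min(2);ys,xs=np.where(g>240);print(xs.mean()+330,ys.mean()+55,len(xs))
u=(xs.mean()+330,ys.mean()+55)
x=plane(K,W,u,0.);cap=plane(K,W,(410,68),.012);c2=plane(K,W,(401.5,68),.013)
# body long edges on the top (z .024): near edge bottom row and the far one
for p in(cap,c2): print(x,p,np.degrees(np.arctan2(*(p-x)[1::-1])),np.linalg.norm((p-x)[:2]))
top=[plane(K,W,q,.024) for q in((325,47),(379,44.5),(380,93),(328,95))]
for i in range(4):
    e=top[(i+1)%4]-top[i];print(np.degrees(np.arctan2(e[1],e[0])).round(1),np.linalg.norm(e).round(4))
print(np.mean(top,0)); print('ring',plane(K,W,(624,205),.14))
E
```

```text
341.23088023088025 75.75324675324676 693
[0.45733706 0.27811525 0.        ] [0.53123405 0.24844527 0.012     ] -21.87568641964141 0.0796308478366669
[0.45733706 0.27811525 0.        ] [0.52211599 0.25294621 0.013     ] -21.233009479826805 0.06949668670428412
-24.6 0.06
-112.8 0.0512
155.1 0.06
67.2 0.0509
[0.46910926 0.27557196 0.024     ]
ring [0.61604866 0.06108377 0.14      ]
```

```bash
python3 -m creep '[[0,0,0,0,0,-0.0515],[0,0,0,0,0,-0.0515],[0,0,0,0,0,-0.0515],[0,0,0,0,0,-0.0515],[0,0,0,0,0,-0.0515],[0,0,0,0,0,-0.0515],[0,0,0,0,0,-0.0515],[0,0,0,0,0,-0.0515],[0,0,0,0,0,-0.0515],[0,0,0,0,0,-0.0515],[0,0,0,0,0,-0.0515],[0,0,0,0,0,-0.0515],[0,0,0,0,0,-0.0515],[0,0,0,0,0,-0.0515],[0,0,0,0,0,-0.0515],[0,0,0,0,0,0],[0,0,0,0,0,0]]'
python3 -c "
from h import *
need([.469,.277,.1],down(156))"
```

```text
clock: 4.97
position: [0.3819, 0.1879, 0.2589]
ee_rot: [0.667, 3.07, -0.001]
force: [-0.5, -0.8, -0.2]
width: 1.001
gripper_force: 0.0
t 4.97 pos [0.3819 0.1879 0.2589] x az 155.5 tilt z [0.    0.001 1.   ]
turn units [-0.0004  0.0001 -0.0041] | shift now axes [-0.1057  0.2934  0.397 ] | after turn [-0.1083  0.2922  0.3972] F [-0.5 -0.8 -0.2] w 1.001 g 0.0 q [ 0.2   0.2  -0.89  1.95  0.18  1.07  0.38]
```

```bash
python3 -m creep '[[-0.035,0.098,0,0,0,-0.004],[-0.035,0.098,0,0,0,0],[-0.037,0.097,0,0,0,0],[0,0,0.1,0,0,0],[0,0,0.1,0,0,0],[0,0,0.1,0,0,0],[0,0,0.097,0,0,0],[0,0,0,0,0,0],[0,0,0,0,0,0],[0,0,0,0,0,0]]'
python3 -c "
from h import *
need([.469,.277,.023],down(156))
f,K,W=grab('wrist','pics/w3.png')
print(proj(K,W,[.469,.277,.024]))
f,K,W=grab('top');cv2.imwrite('pics/t3.png',cv2.resize(f[150:240,210:330,::-1],(800,600),interpolation=cv2.INTER_CUBIC))"
```

```text
clock: 5.8
position: [0.469, 0.2798, 0.1021]
ee_rot: [0.647, 3.073, 0.002]
force: [-0.4, 0.4, 0.3]
width: 0.998
gripper_force: 0.0
t 5.8 pos [0.469  0.2798 0.1021] x az 156.21 tilt z [-0.001 -0.001  1.   ]
turn units [0.0007 0.0005 0.0018] | shift now axes [-0.0027 -0.0068  0.1979] | after turn [-0.0029 -0.0065  0.1979] F [-0.4  0.4  0.3] w 0.998 g 0.0 q [-0.11  0.59 -0.74  1.88  0.51  0.87  0.05]
[315.28689928 213.17446433]
```

View pics/w3.png

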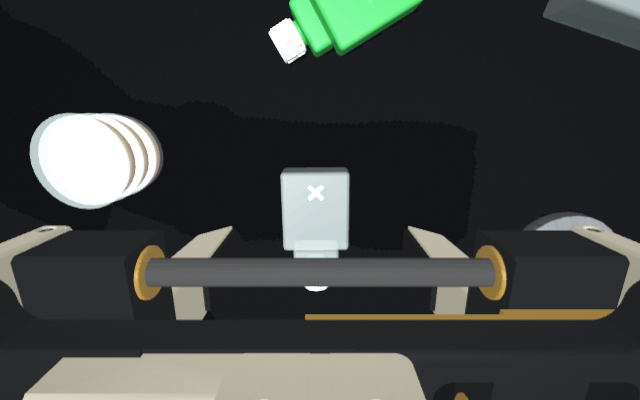

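The flask is square between the fingers: cross at (316,192), body centre near (315,212), as predicted.

```bash
python3 -m creep '[[-0.003,-0.006,0.04,0,0,0],[0,0,0.05,0,0,0],[0,0,0.05,0,0,0],[0,0,0.035,0,0,0],[0,0,0.02,0,0,0],[0,0,0,0,0,0],[0,0,0,0,0,0]]'
python3 -m creep '[[0,0,0,0,0,0],[0,0,0,0,0,0],[0,0,0,0,0,0],[0,0,0,0,0,0],[0,0,0,0,0,0],[0,0,0,0,0,0],[0,0,0,0,0,0],[0,0,0,0,0,0],[0,0,0,0,0,0],[0,0,0,0,0,0]]' 1 20
python3 -c "
from h import *
need([.469,.277,.123],down(156))"
```

```text
clock: 6.48
position: [0.4691, 0.2771, 0.0235]
ee_rot: [0.645, 3.073, 0.002]
force: [-0.1, 0.1, -0.3]
width: 1.0
gripper_force: 0.0
clock: 7.32
position: [0.4683, 0.2766, 0.0223]
ee_rot: [0.645, 3.075, -0.0]
force: [-0.3, 0.2, 0.6]
width: 0.558
gripper_force: 20.0
t 7.32 pos [0.4683 0.2766 0.0223] x az 156.32 tilt z [-0.  0.  1.]
turn units [-0.      0.      0.0027] | shift now axes [-0.0011  0.0016 -0.2518] | after turn [-0.0011  0.0016 -0.2518] F [-0.3  0.2  0.6] w 0.558 g 20.0 q [-0.17  0.69 -0.65  1.94  0.63  0.72 -0.05]
```

```bash
python3 -m creep '[[0,0,-0.04,0,0,0],[0,0,-0.08,0,0,0],[0,0,-0.08,0,0,0],[0,0,-0.08,0,0,0],[0,0,-0.08,0,0,0],[0,0,0,0,-0.04,0],[0,0,0,0,-0.05,0],[0,0,0,0,-0.05,0],[0,0,0,0,-0.05,0],[0,0,0,0,-0.04,0],[0,0,0,0,-0.02,0],[0,0,0,0,0,0],[0,0,0,0,0,0]]'
python3 -c "
from h import *
need([.469,.277,.166],down(156))
grab('scene','pics/s4.png');im=cv2.imread('pics/s4.png');cv2.imwrite('pics/s4c.png',cv2.resize(im[130:330,280:560],(800,571)))"
```

```text
clock: 8.4
position: [0.4676, 0.2771, 0.1659]
ee_rot: [0.536, 2.572, -0.145]
force: [0.2, -0.1, -1.1]
width: 0.554
gripper_force: 20.0
t 8.4 pos [0.4676 0.2771 0.1659] x az 156.48 tilt z [-0.457  0.2    0.867]
turn units [0.0004 0.2493 0.0037] | shift now axes [-0.0029  0.0012  0.0014] | after turn [-0.0032  0.0012 -0.0003] F [ 0.2 -0.1 -1.1] w 0.554 g 20.0 q [-0.5   0.4  -0.58  2.07  0.98  0.94 -0.57]
```

View pics/s4c.png

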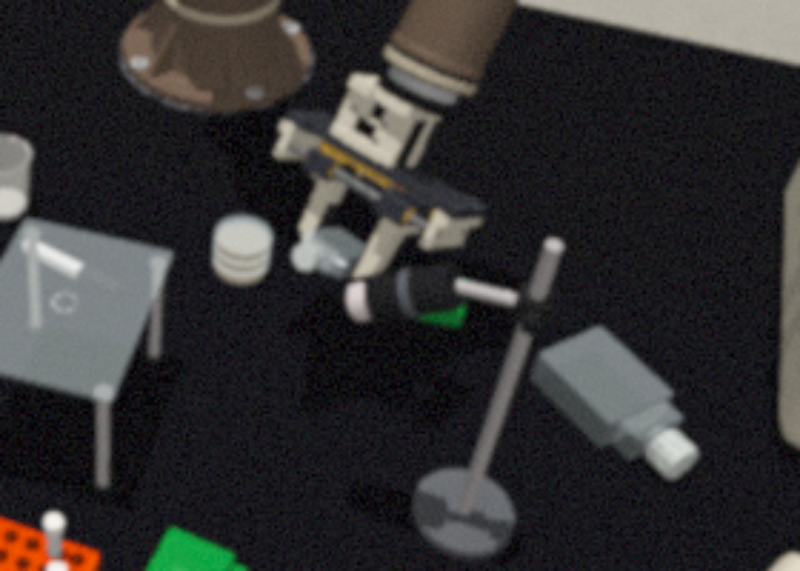

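The flask is held neck-up at 30°, clear of the bench camera. I'll hold, then level it.

```bash
python3 -m creep '[[0,0,0,0,0,0],[0,0,0,0,0,0],[0,0,0,0,0,0],[0,0,0,0,0,0],[0,0,0,0,0,0],[0,0,0,0,0,0],[0,0,0,0,0,0],[0,0,0,0,0,0],[0,0,0,0,0,0],[0,0,0,0,0,0],[0,0,0,0,0,0],[0,0,0,0,0,0],[0,0,0,0,0,0],[0,0,0,0,0,0],[0,0,0,0,0,0],[0,0,0,0,0,0]]'
python3 -m creep '[[0,0,0,0,0.04,0],[0,0,0,0,0.05,0],[0,0,0,0,0.05,0],[0,0,0,0,0.05,0],[0,0,0,0,0.04,0],[0,0,0,0,0.02,0],[0,0,-0.08,0,0,0],[0,0,-0.08,0,0,0],[0,0,-0.08,0,0,0],[0,0,0,0,0,0],[0,0,0,0,0,0]]'
python3 - <<'E'
from h import *
need([.44,.12,.262],down(156)); need([.6251,.057,.262],down(156))
s=arm.observe();d=arm.get_image("wrist");m=np.array(d["mount"]);K=np.array(d["intrinsics"])
print(proj(K,m,[.01,0,.0223]),proj(K,m,[.02,0,.10]))
# w3 cross
T=np.eye(4);T[:3,:3]=R.from_rotvec([.647,3.073,.002]).as_matrix();T[:3,3]=[.469,.2798,.1021]
print("w3 cross",plane(K,T@m,(316,192),0.))
cv2.imwrite('pics/w5.png',d["frame"][:,:,::-1])
E
```

```text
clock: 9.78
position: [0.4683, 0.2766, 0.1662]
ee_rot: [0.539, 2.57, -0.144]
force: [0.2, 0.2, 0.3]
width: 0.552
gripper_force: 20.0
clock: 10.7
position: [0.4691, 0.2771, 0.2639]
ee_rot: [0.645, 3.072, 0.003]
force: [-0.7, -0.9, -0.4]
width: 0.554
gripper_force: 20.0
t 10.7 pos [0.4691 0.2771 0.2639] x az 156.29 tilt z [-0.003 -0.001  1.   ]
turn units [0.0012 0.0011 0.0024] | shift now axes [-0.0912 -0.3888  0.0039] | after turn [-0.0932 -0.3884  0.0047] F [-0.7 -0.9 -0.4] w 0.554 g 20.0 q [-0.04  0.4  -0.81  1.7   0.32  1.17  0.23]
t 10.7 pos [0.4691 0.2771 0.2639] x az 156.29 tilt z [-0.003 -0.001  1.   ]
turn units [0.0012 0.0011 0.0024] | shift now axes [-0.5782 -0.347   0.0052] | after turn [-0.58   -0.344   0.0047] F [-0.7 -0.9 -0.4] w 0.554 g 20.0 q [-0.04  0.4  -0.81  1.7   0.32  1.17  0.23]
[318.74928731 225.65612595] [318.98259897 179.25450938]
w3 cross [0.45988783 0.28132903 0.        ]
```

```bash
python3 -m creep '[[-0.023,-0.097,0,0,0,0.002],[-0.023,-0.097,0,0,0,0],[-0.023,-0.097,0,0,0,0],[-0.023,-0.097,0,0,0,0],[-0.097,0.008,0,0,0,0],[-0.097,0.008,0,0,0,0],[-0.097,0.008,0,0,0,0],[-0.097,0.008,0,0,0,0],[-0.097,0.01,0,0,0,0],[0,0,0,0,0,0],[0,0,0,0,0,0],[0,0,0,0,0,0]]'
python3 - <<'E'
from h import *
need([.6251,.057,.2],down(156))
f,K,W=grab('wrist')
cv2.imwrite('pics/w6.png',cv2.resize(f[140:260,220:420,::-1],(800,480),interpolation=cv2.INTER_CUBIC))
print("ring predicted px",proj(K,W,[.616,.0612,.14]))
E
```

```text
clock: 11.75
position: [0.6224, 0.0568, 0.2604]
ee_rot: [-0.649, -3.071, 0.001]
force: [-0.8, 0.7, -0.3]
width: 0.553
gripper_force: 20.0
t 11.75 pos [0.6224 0.0568 0.2604] x az 156.12 tilt z [ 0.003 -0.     1.   ]
turn units [-0.0005 -0.0014  0.001 ] | shift now axes [-0.0065  0.0034  0.1511] | after turn [-0.0061  0.0032  0.1511] F [-0.8  0.7 -0.3] w 0.553 g 20.0 q [ 0.29  0.52 -0.72  1.5   0.35  1.25  0.68]
ring predicted px [320.84741187 188.80710267]
```

View pics/w6.png

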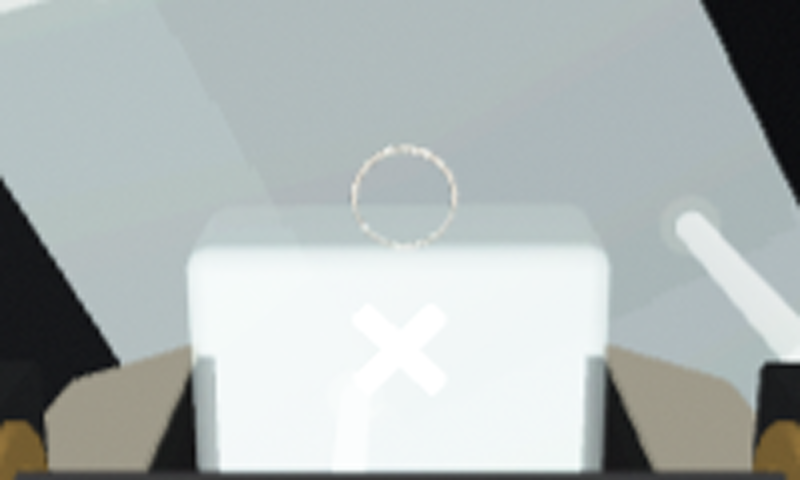

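The ring is centred at pixel (321,189), as predicted. The cross in the grip is at (319.4,226.9), so the grasp offset is under 1 mm.

```bash
python3 -m creep '[[-0.005,0.003,0.06,0,-0.001,0],[0,0,0.06,0,0,0],[0,0,0.05,0,0,0],[0,0,0.02,0,0,0],[0,0,0,0,0,0],[0,0,0,0,0,0],[0,0,0,0,0,0]]'
python3 - <<'E'
from h import *
f,K,W=grab('wrist')
s=arm.observe();C=R.from_rotvec(s["ee_rot"]).as_matrix();m=np.array(arm.get_image("wrist")["mount"])
ct=plane(K,m,(319.4,226.9),.0223);print("cross tool",ct)
need(np.array([.616,.0612,.1403])-down(156)@np.array([ct[0],ct[1],.0223]),down(156))
cv2.imwrite('pics/w7.png',cv2.resize(f[140:260,220:420,::-1],(800,480),interpolation=cv2.INTER_CUBIC))
print("ring px",proj(K,W,[.616,.0612,.14]))
E
```

```text
clock: 12.38
position: [0.6262, 0.0573, 0.1878]
ee_rot: [0.649, 3.07, 0.0]
force: [-0.0, -0.1, -0.6]
width: 0.557
gripper_force: 20.0
cross tool [0.00926666 0.00036332 0.0223    ]
t 12.48 pos [0.6264 0.0571 0.1878] x az 156.09 tilt z [-0.004  0.001  1.   ]
turn units [0.0006 0.0019 0.0007] | shift now axes [ 0.005  -0.0021  0.0629] | after turn [ 0.0048 -0.002   0.0629] F [-0.   0.1 -0.2] w 0.554 g 20.0 q [ 0.27  0.59 -0.69  1.59  0.41  1.1   0.63]
ring px [317.91870146 209.86503224]
```

View pics/w7.png

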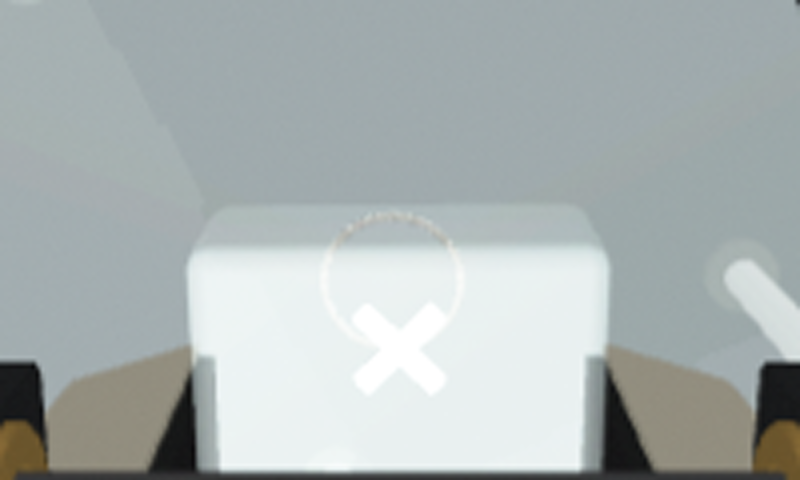

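The ring is now at (318.2,209.8), matching the prediction of (317.9,209.9). I'll make the small correction, lower and release.

```bash
python3 -m creep '[[0.0045,-0.002,0.03,0,0.002,0],[0,0,0.02,0,0,0],[0,0,0.01,0,0,0],[0,0,0,0,0,0],[0,0,0,0,0,0],[0,0,0,0,0,0]]'
python3 - <<'E'
from h import *
need(np.array([.616,.0612,.1403])-down(156)@np.array([.0093,.0004,.0223]),down(156))
E
```

```text
clock: 12.98
position: [0.6236, 0.0566, 0.1616]
ee_rot: [-0.65, -3.071, -0.0]
force: [-0.3, -0.0, -0.2]
width: 0.552
gripper_force: 20.0
t 12.98 pos [0.6236 0.0566 0.1616] x az 156.08 tilt z [ 0.003 -0.001  1.   ]
turn units [-0.0002 -0.0013  0.0007] | shift now axes [-0.0013  0.0018 -0.0024] | after turn [-0.0013  0.0018 -0.0024] F [-0.3 -0.  -0.2] w 0.552 g 20.0 q [ 0.27  0.61 -0.68  1.62  0.42  1.06  0.62]
```

```bash
python3 -m creep '[[-0.001,0.001,0.003,0,0,0],[0,0,0,0,0,0],[0,0,0,0,0,0]]'; python3 -m creep '[[0,0,0,0,0,0],[0,0,0,0,0,0],[0,0,0,0,0,0],[0,0,0,0,0,0],[0,0,0,0,0,0],[0,0,0,0,0,0]]' -0.5
python3 - <<'E'
from h import *
need(np.array([.616,.0612,.1403])-down(156)@np.array([.0093,.0004,.0223]),down(156))
E
```

```text
clock: 13.23
position: [0.6242, 0.0569, 0.1611]
ee_rot: [-0.651, -3.071, -0.0]
force: [-2.7, -0.4, 3.9]
width: 0.554
gripper_force: 20.0
clock: 13.73
position: [0.6243, 0.0569, 0.1609]
ee_rot: [-0.651, -3.071, -0.001]
force: [0.5, 0.1, 0.3]
width: 0.753
gripper_force: 0.0
t 13.73 pos [0.6243 0.0569 0.1609] x az 156.08 tilt z [ 0.002 -0.001  1.   ]
turn units [-0.     -0.001   0.0007] | shift now axes [ 0.0002  0.0004 -0.0041] | after turn [ 0.0002  0.0004 -0.0041] F [0.5 0.1 0.3] w 0.753 g 0.0 q [ 0.27  0.61 -0.68  1.62  0.42  1.06  0.62]
```

```bash
python3 -m creep '[[0,0,-0.04,0,0,0],[0,0,-0.06,0,0,0],[0,0,-0.1,0,0,0],[0,0,-0.1,0,0,0],[0,0,0,0,0,0],[0,0,0,0,0,0]]' -1
python3 - <<'E'
from h import *
f,K,W=grab('wrist')
print("ring px",proj(K,W,[.616,.0612,.14]))
cv2.imwrite('pics/w8.png',cv2.resize(f[140:260,220:420,::-1],(800,480),interpolation=cv2.INTER_CUBIC))
need([.53,-.31,.25],down(62))
E
```

```text
clock: 14.23
position: [0.6258, 0.0575, 0.284]
ee_rot: [0.65, 3.071, 0.004]
force: [-0.4, -0.3, -1.1]
width: 0.997
gripper_force: 0.0
ring px [318.02167949 179.24895073]
t 14.28 pos [0.6249 0.0569 0.2818] x az 156.07 tilt z [ 0.    -0.001  1.   ]
turn units [ 1.000e-04 -4.000e-04  7.839e-01] | shift now axes [-0.1552 -0.9346  0.079 ] | after turn [-0.9212  0.2212  0.0796] F [-0.2 -0.9 -0.2] w 0.997 g 0.0 q [ 0.29  0.51 -0.72  1.47  0.34  1.29  0.69]
```

View pics/w8.png

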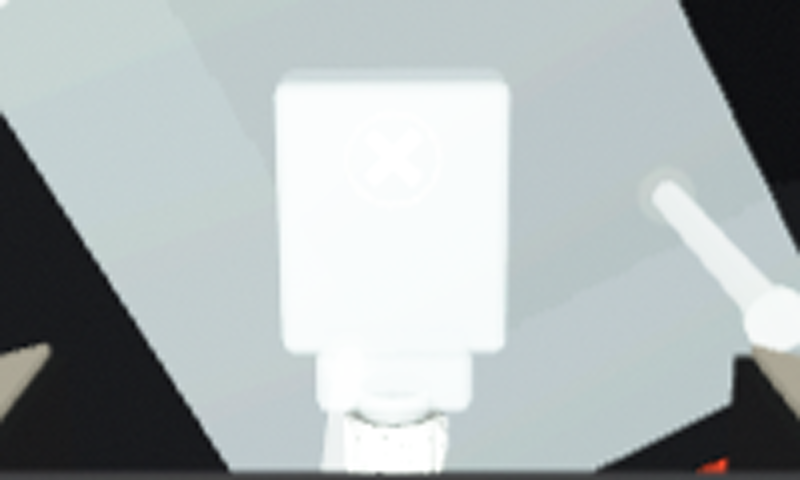

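The flask is level with the cross centred inside the ring (crop 393,158). That was the last picture I may view, so from here I work from masks and numbers.

```bash
python3 -m creep '[[0,0,0,0,0,0.0517],[0,0,0,0,0,0.0517],[0,0,0,0,0,0.0517],[0,0,0,0,0,0.0517],[0,0,0,0,0,0.0517],[0,0,0,0,0,0.0517],[0,0,0,0,0,0.0517],[0,0,0,0,0,0.0517],[0,0,0,0,0,0.0517],[0,0,0,0,0,0.0517],[0,0,0,0,0,0.0517],[0,0,0,0,0,0.0517],[0,0,0,0,0,0.0517],[0,0,0,0,0,0.0517],[0,0,0,0,0,0.0517]]'
python3 -m creep '[[-0.092,0.023,0.008,0,0,0],[-0.092,0.023,0.008,0,0,0],[-0.092,0.023,0.008,0,0,0],[-0.092,0.023,0.008,0,0,0],[-0.092,0.023,0.008,0,0,0],[-0.092,0.023,0.008,0,0,0],[-0.092,0.023,0.008,0,0,0],[-0.092,0.023,0.008,0,0,0],[-0.092,0.023,0.008,0,0,0],[-0.092,0.015,0.008,0,0,0],[0,0,0,0,0,0],[0,0,0,0,0,0],[0,0,0,0,0,0]]'
cat > mir.py <<'E'
from h import *
f,K,W=grab('wrist','pics/wm.png')
g=cv2.cvtColor(f,cv2.COLOR_RGB2GRAY)
n,L,S,C=cv2.connectedComponentsWithStats((g>200).astype(np.uint8))
for i in range(1,n):
    if S[i,4]>1500 and S[i,1]<200: print(S[i],C[i].round(1))
def axis(rng):
    out=[]
    for r in rng:
        row=g[r,285:355].astype(int); out.append((r,row.argmax()+285,int(row.max())))
    return out
print(axis(range(100,260,8)))
E
python3 - <<'E'
import mir
from h import *
need([.5057,-.3637,.12],down(63))
E
```

```text
clock: 15.53
position: [0.6238, 0.0564, 0.2792]
ee_rot: [-2.681, -1.633, 0.006]
force: [-0.3, 0.2, -1.0]
width: 0.996
gripper_force: 0.0
clock: 16.62
position: [0.5361, -0.3109, 0.2475]
ee_rot: [-2.675, -1.639, 0.003]
force: [0.1, 0.6, -1.2]
width: 1.004
gripper_force: 0.0
[ 290   42   58   62 3537] [318.1  72.4]
[  55   50   98   72 1980] [117.1  89. ]
[ 452  187   67   64 2701] [483.1 215.2]
[(100, np.int64(292), 254), (108, np.int64(317), 171), (116, np.int64(316), 179), (124, np.int64(317), 183), (132, np.int64(317), 182), (140, np.int64(317), 183), (148, np.int64(317), 185), (156, np.int64(317), 184), (164, np.int64(317), 255), (172, np.int64(317), 255), (180, np.int64(321), 91), (188, np.int64(321), 96), (196, np.int64(319), 92), (204, np.int64(321), 83), (212, np.int64(320), 70), (220, np.int64(311), 66), (228, np.int64(321), 71), (236, np.int64(321), 74), (244, np.int64(317), 74), (252, np.int64(319), 72)]
t 16.67 pos [ 0.5368 -0.31    0.248 ] x az 63.1 tilt z [ 0.003 -0.002  1.   ]
turn units [-0.0018 -0.0003  0.0008] | shift now axes [-0.1551 -0.0073  0.3199] | after turn [-0.1549 -0.0082  0.32  ] F [1.9 0.8 0.5] w 0.997 g 0.0 q [ 0.62  0.44 -0.26  1.56  0.12  1.16 -0.14]
```

```bash
python3 - <<'E'
from h import *
f,K,W=grab('wrist');g=cv2.cvtColor(f,cv2.COLOR_RGB2GRAY).astype(float)
m=np.zeros_like(g);m[42:104,290:348]=g[42:104,290:348]>200
h=plane(K,W,(318.1,72.4),.0125)
pts=[]
for r in range(118,158,2):
    w=np.clip(g[r,305:332]-100,0,None);pts.append(plane(K,W,((w*np.arange(305,332)).sum()/w.sum(),r),.011)[:2])
for r in range(162,175,2):
    w=np.clip(g[r,305:332]-100,0,None);pts.append(plane(K,W,((w*np.arange(305,332)).sum()/w.sum(),r),.011)[:2])
pts=np.array(pts);vx,vy,x0,y0=cv2.fitLine(pts.astype(np.float32),cv2.DIST_L2,0,.01,.01).ravel()
az=np.degrees(np.arctan2(vy,vx))%180
p=np.array([x0,y0]);v=np.array([np.cos(np.radians(az)),np.sin(np.radians(az))])
q=p+v*(v@(h[:2]-p));print("head",h,"az",az,"head off axis",np.linalg.norm(q-h[:2]),"grip",q-.175*v, "via head-mid az",np.degrees(np.arctan2(*(h[:2]-p)[::-1])))
need([*(q-.175*v),.12],down(az))
E
```

```text
head [ 0.58716878 -0.20505827  0.0125    ] az 62.419724 head off axis 0.00029026438417001236 grip [ 0.50588809 -0.36003742] via head-mid az 62.21766577843706
t 16.72 pos [ 0.5371 -0.3097  0.2483] x az 63.15 tilt z [ 0.003 -0.002  1.   ]
turn units [-0.0015 -0.0003  0.0061] | shift now axes [-0.1478 -0.0117  0.3207] | after turn [-0.1477 -0.0109  0.3208] F [0.3 0.8 0.3] w 0.999 g 0.0 q [ 0.62  0.44 -0.26  1.56  0.12  1.16 -0.14]
```

```bash
python3 -m creep '[[-0.05,-0.004,0.03,0,0,0.005],[-0.05,-0.004,0.05,0,0,0],[-0.05,-0.004,0.06,0,0,0],[0,0,0,0,0,0],[0,0,0,0,0,0],[0,0,0,0,0,0]]'
python3 - <<'E'
from h import *
f,K,W=grab('wrist');g=cv2.cvtColor(f,cv2.COLOR_RGB2GRAY)
n,L,S,C=cv2.connectedComponentsWithStats((g>200).astype(np.uint8))
for i in range(1,n):
    if S[i,4]>1000: 
        c=S[i,:2]+S[i,2:4]/2; print(S[i],plane(K,W,c,.125).round(4),plane(K,W,C[i],.0125).round(4))
f,K,W=grab('top');g=cv2.cvtColor(f,cv2.COLOR_RGB2GRAY)[125:150,445:475]
n,L,S,C=cv2.connectedComponentsWithStats((g>200).astype(np.uint8))
for i in range(1,n):print(S[i],plane(K,W,C[i]+[445,125],.125).round(4))
need([.5061,-.3617,.022],down(62.6))
E
```

```text
clock: 17.22
position: [0.5059, -0.3609, 0.1933]
ee_rot: [-2.684, -1.63, 0.0]
force: [0.5, 1.0, 0.1]
width: 1.0
gripper_force: 0.0
[  65    0   52   53 2083] [ 0.439  -0.1885  0.125 ] [ 0.3857 -0.1282  0.0125]
[ 286    0   70   37 2558] [ 0.5649 -0.2492  0.125 ] [ 0.5785 -0.2217  0.0125]
[ 500  122   88   86 5829] [ 0.6579 -0.398   0.125 ] [ 0.7225 -0.4512  0.0125]
[  8   6  17  18 225] [ 0.6584 -0.3964  0.125 ]
t 17.32 pos [ 0.5064 -0.361   0.194 ] x az 62.57 tilt z [-0.    -0.001  1.   ]
turn units [-0.0001 -0.0003 -0.0003] | shift now axes [-2.100e-03  3.000e-04  4.299e-01] | after turn [-1.900e-03  2.000e-04  4.299e-01] F [-0.7 -0.7  0.1] w 1.003 g 0.0 q [ 0.7   0.49 -0.24  1.63  0.13  1.04 -0.06]
```

```bash
python3 -m creep '[[-0.002,0,0.06,0,0,0],[0,0,0.08,0,0,0],[0,0,0.08,0,0,0],[0,0,0.08,0,0,0],[0,0,0.07,0,0,0],[0,0,0.04,0,0,0],[0,0,0.02,0,0,0],[0,0,0,0,0,0],[0,0,0,0,0,0]]'
python3 -m creep '[[0,0,0,0,0,0],[0,0,0,0,0,0],[0,0,0,0,0,0],[0,0,0,0,0,0],[0,0,0,0,0,0],[0,0,0,0,0,0],[0,0,0,0,0,0],[0,0,0,0,0,0],[0,0,0,0,0,0],[0,0,0,0,0,0],[0,0,0,0,0,0],[0,0,0,0,0,0],[0,0,0,0,0,0],[0,0,0,0,0,0]]' 1 55
python3 - <<'E'
from h import *
need([.5061,-.3617,.022],down(62.6))
E
```

```text
clock: 18.07
position: [0.5054, -0.3625, 0.0218]
ee_rot: [-2.685, -1.629, 0.0]
force: [-0.6, -0.9, -0.6]
width: 1.001
gripper_force: 0.0
clock: 19.23
position: [0.504, -0.363, 0.0209]
ee_rot: [-2.685, -1.627, 0.002]
force: [0.1, 0.2, -0.3]
width: 0.187
gripper_force: 55.0
t 19.23 pos [ 0.504  -0.363   0.0209] x az 62.42 tilt z [ 0.002 -0.001  1.   ]
turn units [-0.001   0.0001 -0.0015] | shift now axes [ 0.0053  0.0031 -0.0028] | after turn [ 0.0053  0.0031 -0.0028] F [ 0.1  0.2 -0.3] w 0.187 g 55.0 q [ 0.68  0.69 -0.2   1.77  0.2   0.7  -0.12]
```

```bash
python3 -m creep '[[0,0,-0.01,0,0,0],[0,0,-0.03,0,0,0],[0,0,-0.05,0,0,0],[0,0,-0.06,0,0,0],[0,0,-0.08,0,0,0],[0,0,-0.08,0,0,0],[0,0,-0.08,0,0,0],[0,0,-0.06,0,0,0],[0,0,-0.04,0,0,0],[0,0,0,0,0,0],[0,0,0,0,0,0],[0,0,0,0,0,0]]'
cat > face.py <<'E'
from h import *
def face():
    d=arm.get_image("wrist");K=np.array(d["intrinsics"]);m=np.array(d["mount"]);g=cv2.cvtColor(d["frame"],cv2.COLOR_RGB2GRAY)
    cv2.imwrite('pics/f.png',g)
    exp=proj(K,m,[.1767,0,.0087]);print("expected px",exp)
    for t in (90,120,160,200):
        n,L,S,C=cv2.connectedComponentsWithStats((g>t).astype(np.uint8))
        i=L[int(np.clip(exp[1],0,399)),int(exp[0])]
        if i: print(t,S[i],C[i].round(1))
    cs=[(x,y) for y in(-.035,.035) for x in(.1417,.2117)]
    print("expected corners",[proj(K,m,[x,y,.0087]).round(1).tolist() for x,y in cs])
if __name__=="__main__":
    face()
    f,K,W=grab('top')
    p=plane(K,W,(238.5,148.4),.234);b=np.array([.5973,.4468]);r=np.array([.616,.0612])
    for q in(p[:2],b): e=q-r;print(q,np.degrees(np.arctan2(e[1],e[0])),np.linalg.norm(e))
    need([.52,-.36,.22],down(92.75,29,92.75))
E
python3 face.py
```

```text
clock: 20.23
position: [0.5038, -0.3629, 0.2163]
ee_rot: [-2.685, -1.627, 0.003]
force: [0.6, -0.1, -1.3]
width: 0.191
gripper_force: 55.0
expected px [ 319.16761238 -180.98783024]
90 [ 306    0   28  147 2642] [319.7  79.1]
120 [ 307    0   27  147 2561] [319.8  78.6]
160 [ 307    0   26  146 2453] [319.7  78.7]
200 [ 308    0   25  146 2275] [320.   78.7]
expected corners [[232.2, -68.9], [216.9, -312.5], [406.3, -69.0], [421.3, -312.7]]
[0.60424288 0.31679355] 92.63370830391356 0.25586382101845384
[0.5973 0.4468] 92.77643234609576 0.3860531699131611
t 20.33 pos [ 0.5036 -0.3628  0.2155] x az 62.42 tilt z [ 0.004 -0.002  1.   ]
turn units [-0.066  -0.2365 -0.2467] | shift now axes [ 0.0251  0.0331 -0.0113] | after turn [-0.0011  0.0413 -0.0122] F [ 0.4 -1.  -2. ] w 0.189 g 55.0 q [ 0.71  0.47 -0.25  1.6   0.12  1.09 -0.05]
```

```bash
cat > tri.py <<'E'
from h import *
def quad(n,p):
    f,K,W=grab(n);g=cv2.cvtColor(f,cv2.COLOR_RGB2GRAY);u=proj(K,W,p)
    for t in(110,130,150,170,190):
        k,L,S,C=cv2.connectedComponentsWithStats((g>t).astype(np.uint8));i=L[int(round(u[1])),int(round(u[0]))]
        if i:
            c=max(cv2.findContours((L==i).astype(np.uint8),0,1)[0],key=cv2.contourArea)
            e=cv2.morphologyEx((L==i).astype(np.uint8),cv2.MORPH_OPEN,np.ones((7,7)));M=cv2.moments(e,True)
            q=(M['m10']/max(M['m00'],1),M['m01']/max(M['m00'],1))
            print(n,t,"pred",u.round(1),"bbox",S[i],"centroid",np.round(q,1))
    return g,K,W
s=arm.observe();C=R.from_rotvec(s["ee_rot"]).as_matrix();p=s["position"]+C@[.1767,0,.0087];print(p)
corners=[s["position"]+C@[x,y,.0087] for x,y in((.1417,-.035),(.2117,-.035),(.2117,.035),(.1417,.035))]
for n in("top","scene"):
    g,K,W=quad(n,p);print([proj(K,W,c).round(1).tolist() for c in corners])
E
python3 tri.py
```

```text
[ 0.58537421 -0.20612825  0.20683179]
top 110 pred [408.4 155. ] bbox [395 142  28  27 450] centroid [408.1 155.1]
top 130 pred [408.4 155. ] bbox [395 142  27  27 423] centroid [408.5 155.3]
top 150 pred [408.4 155. ] bbox [395 142  27  27 414] centroid [408.3 155.2]
top 170 pred [408.4 155. ] bbox [396 143  26  26 395] centroid [408.3 155. ]
top 190 pred [408.4 155. ] bbox [396 143  26  25 362] centroid [408.2 155.3]
[[413.9, 169.8], [393.4, 159.7], [403.0, 140.3], [423.4, 150.2]]
scene 110 pred [217.2 183. ] bbox [195 162  34  32 388] centroid [215.8 182.9]
scene 130 pred [217.2 183. ] bbox [202 171  26  22 303] centroid [217.9 182.2]
[[221.8, 171.7], [235.2, 184.2], [212.2, 195.0], [199.3, 181.9]]
```

```bash
python3 -m creep '[[0,0,0,-0.0083,-0.0296,-0.0308],[0,0,0,-0.0083,-0.0296,-0.0308],[0,0,0,-0.0083,-0.0296,-0.0308],[0,0,0,-0.0083,-0.0296,-0.0308],[0,0,0,-0.0083,-0.0296,-0.0308],[0,0,0,-0.0083,-0.0296,-0.0308],[0,0,0,-0.0083,-0.0296,-0.0308],[0,0,0,-0.0083,-0.0296,-0.0308],[0,0,0,0,0,0],[0,0,0,0,0,0],[0,0,0,0,0,0]]'
python3 - <<'E'
from h import *
M=down(92.7,29,92.7);V=np.array([.616,.0612,.075]);b=np.array([np.cos(np.radians(92.7)),np.sin(np.radians(92.7)),0])
T=V-M@[.1767,0,.0087];print(T)
need(T-.17*b,M); need(T,M)
E
```

```text
clock: 21.35
position: [0.5043, -0.3636, 0.2168]
ee_rot: [1.889, 1.974, -0.486]
force: [-0.2, -0.3, -0.9]
width: 0.19
gripper_force: 55.0
[ 0.62308139 -0.08896058  0.16827505]
t 21.35 pos [ 0.5043 -0.3636  0.2168] x az 92.47 tilt z [-0.024  0.485  0.874]
turn units [ 0.0007  0.0002 -0.0017] | shift now axes [ 0.2758  0.3279 -0.0131] | after turn [ 0.2747  0.3289 -0.0135] F [-0.2 -0.3 -0.9] w 0.19 g 55.0 q [ 0.41  0.37 -0.18  1.88  0.74  0.88 -0.19]
t 21.35 pos [ 0.5043 -0.3636  0.2168] x az 92.47 tilt z [-0.024  0.485  0.874]
turn units [ 0.0007  0.0002 -0.0017] | shift now axes [ 0.6474  0.3269 -0.2193] | after turn [ 0.6464  0.3289 -0.2195] F [-0.2 -0.3 -0.9] w 0.19 g 55.0 q [ 0.41  0.37 -0.18  1.88  0.74  0.88 -0.19]
```

```bash
python3 -m creep '[[0.03,0.04,-0.001,0,0,-0.0017],[0.05,0.06,-0.002,0,0,0],[0.05,0.06,-0.003,0,0,0],[0.05,0.06,-0.003,0,0,0],[0.05,0.06,-0.003,0,0,0],[0.045,0.05,-0.001,0,0,0],[0,0,0,0,0,0],[0,0,0,0,0,0],[0,0,0,0,0,0]]'
cat > fin.py <<'E'
from h import *
M=down(92.7,29,92.7);V=np.array([.616,.0612,.075])
T=V-M@[.1767,0,.0087]
need(T,M)
s=arm.observe();C=R.from_rotvec(s["ee_rot"]).as_matrix();f=s["position"]+C@[.1767,0,.0087]
print("face",f.round(4),"err mm",((f-V)*1e3).round(1),"normal err deg",np.degrees(np.arccos(min(1,C[:,2]@M[:,2]))).round(2))
E
python3 fin.py; python3 tri.py
```

```text
clock: 22.1
position: [0.6309, -0.2596, 0.168]
ee_rot: [1.885, 1.977, -0.489]
force: [-0.5, -0.3, -0.4]
width: 0.188
gripper_force: 55.0
t 22.1 pos [ 0.6309 -0.2596  0.168 ] x az 92.71 tilt z [-0.024  0.486  0.874]
turn units [0.0003 0.0009 0.0001] | shift now axes [ 0.3728  0.0008 -0.2084] | after turn [ 0.3732  0.0006 -0.2077] F [-0.5 -0.3 -0.4] w 0.188 g 55.0 q [ 0.19  0.57 -0.2   1.68  0.75  1.01 -0.38]
face [ 0.6238 -0.1096  0.0744] err mm [   7.8 -170.8   -0.6] normal err deg 0.12
[ 0.62379133 -0.10962748  0.07441743]
[[382.7, 162.4], [363.5, 165.8], [362.0, 146.0], [381.0, 142.3]]
scene 110 pred [246.4 236.5] bbox [233 229  27  21 338] centroid [246.9 237.8]
scene 130 pred [246.4 236.5] bbox [234 230  25  19 289] centroid [246.9 237.8]
[[241.7, 221.2], [262.2, 234.9], [251.2, 252.3], [229.8, 238.1]]
```

```bash
python3 -m creep '[[0.02,0,-0.011,0,0,0],[0.04,0,-0.022,0,0,0],[0.04,0,-0.022,0,0,0],[0.04,0,-0.022,0,0,0],[0.04,0,-0.022,0,0,0],[0.04,0,-0.022,0,0,0],[0.04,0,-0.022,0,0,0],[0,0,0,0,0,0],[0,0,0,0,0,0]]'
python3 fin.py
```

```text
clock: 22.95
position: [0.6254, -0.1382, 0.1679]
ee_rot: [1.88, 1.981, -0.486]
force: [-0.2, -0.6, -0.2]
width: 0.191
gripper_force: 55.0
t 22.95 pos [ 0.6254 -0.1382  0.1679] x az 92.94 tilt z [-0.027  0.485  0.874]
turn units [0.0019 0.0007 0.0018] | shift now axes [ 0.1072  0.0006 -0.0608] | after turn [ 0.1073 -0.     -0.0607] F [-0.2 -0.6 -0.2] w 0.191 g 55.0 q [ 0.02  0.56 -0.24  1.71  0.73  1.09 -0.55]
face [0.6177 0.0118 0.0743] err mm [  1.7 -49.4  -0.7] normal err deg 0.25
```

```bash
python3 -m creep '[[0.03,0,-0.017,0.001,0,0.001],[0.03,0,-0.017,0,0,0],[0.03,0,-0.017,0,0,0],[0.017,0,-0.01,0,0,0],[0,0,0,0,0,0],[0,0,0,0,0,0],[0,0,0,0,0,0],[0,0,0,0,0,0]]'
python3 fin.py; python3 tri.py; python3 - <<'E'
from h import *
f,K,W=grab('top','pics/t9.png')
im=cv2.imread('pics/top0.png').astype(int);d=np.abs(f[:,:,::-1].astype(int)-im).max(2)
for n,(x,y) in dict(beaker=(379,227),bottle=(459,142),dishes=(294,231),pen=(343,208),green1=(267,124),green2=(238,239),brown=(250,285),large=(180,218)).items():
    print(n,np.percentile(d[y-14:y+15,x-18:x+19],[50,95]))
E
```

```text
clock: 23.62
position: [0.6228, -0.0914, 0.1679]
ee_rot: [1.886, 1.976, -0.491]
force: [-0.0, -0.2, -0.7]
width: 0.195
gripper_force: 55.0
t 23.62 pos [ 0.6228 -0.0914  0.1679] x az 92.66 tilt z [-0.023  0.487  0.873]
turn units [-0.0001  0.0014 -0.0003] | shift now axes [ 0.0049  0.0009 -0.0037] | after turn [ 0.0049  0.0009 -0.0037] F [-0.  -0.2 -0.7] w 0.195 g 55.0 q [-0.04  0.56 -0.25  1.7   0.71  1.13 -0.61]
face [0.6159 0.0585 0.0742] err mm [-0.1 -2.7 -0.8] normal err deg 0.17
[0.61585416 0.05849265 0.07422383]
[[332.5, 165.3], [314.3, 168.6], [313.2, 148.7], [331.2, 145.0]]
scene 110 pred [302.5 252.4] bbox [ 263  207   77   92 3215] centroid [302.1 237.8]
scene 130 pred [302.5 252.4] bbox [ 263  208   66   60 1919] centroid [298.8 237.9]
scene 150 pred [302.5 252.4] bbox [ 274  209   41   54 1064] centroid [297.6 237.4]
[[296.8, 236.3], [317.6, 250.4], [308.5, 269.0], [286.7, 254.4]]
beaker [ 77. 133.]
bottle [2. 5.]
dishes [ 3. 11.]
pen [ 31.  171.4]
green1 [2. 6.]
green2 [2. 7.]
brown [3. 7.]
large [2. 5.]
```

Only the beaker and pen areas differ in the top view, and I take that to be the arm overhead: there has been no contact force. One last nudge, settle, then hand in.

```bash
python3 -m creep '[[0.005,0.001,-0.003,0,0.001,0],[0,0,0,0,0,0],[0,0,0,0,0,0],[0,0,0,0,0,0],[0,0,0,0,0,0],[0,0,0,0,0,0],[0,0,0,0,0,0],[0,0,0,0,0,0]]'
python3 fin.py
python3 - <<'E'
from h import *
f,K,W=grab('scene');a=cv2.imread('pics/scene0.png').astype(int);d=np.abs(f[:,:,::-1].astype(int)-a).max(2)
for n,(x,y) in dict(beaker=(280,192),pen=(302,220),dishes=(364,216),bottle=(155,218)).items(): print(n,np.percentile(d[y-10:y+11,x-10:x+11],[50,95]))
E
```

```text
clock: 24.43
position: [0.6232, -0.088, 0.168]
ee_rot: [1.886, 1.979, -0.488]
force: [-0.6, 0.1, -1.7]
width: 0.193
gripper_force: 55.0
t 24.43 pos [ 0.6232 -0.088   0.168 ] x az 92.73 tilt z [-0.023  0.484  0.875]
turn units [0.0002 0.     0.0002] | shift now axes [-0.0025 -0.0005  0.0005] | after turn [-0.0025 -0.0005  0.0005] F [-0.6  0.1 -1.7] w 0.193 g 55.0 q [-0.05  0.56 -0.26  1.7   0.71  1.13 -0.61]
face [0.6161 0.0622 0.0747] err mm [ 0.1  1.  -0.3] normal err deg 0.03
beaker [ 46. 118.]
pen [ 4. 50.]
dishes [3. 8.]
bottle [ 4. 12.]
```

```bash
python3 -c "
from cell import arm
print(arm.sign_off())"
```

```text
the job is handed in; nothing more can be done
None
```

The job is handed in at about 24.4 s: the flask was held neck-up at 30° for over a second, then laid level with its cross inside the ring (seen in the image). The mirror is held still about 1 mm from the viewing point and within 0.1° of the calculated angle, by pose measurement only; I did not check the camera's reflected view, nor the beaker and pen at the end, because the arm hid them.

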